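Put a jade presentation set back into its fitted inserts

ROBOT

A 6-joint arm with a two-finger parallel gripper is mounted at the origin on a cart in front of the work surface, level with it; the furniture and walls round the work are solid. World frame = base frame: x ahead of the robot, y to its left, z up, the work surface at z = 0. Lengths are in m, angles in rad, forces in N, time in s.
With the tool pointing down it reaches from about 0.375 to 0.925 m from the base axis. Payload 5.7 kg.
Tool frame: the origin (TCP) lies at the very end of the fingers, on their centre line; the grasp point (between the pads) lies 19 mm behind it (env.grip_depth is the distance from the TCP to the grasp point, in m); z points along the fingers, y is the line along which they close (so a half turn about z gives the same grasp; the last joint's range is limited). The gripper opens to 85 mm and grips with 20 to 120 N. Pads are 22 mm wide; open, the fingers measure 114 mm over their backs; the gripper's body (76 mm by 85 mm) begins 54 mm behind the grasp point. The pads swing forward as they close: fully open they stand 13 mm farther back than shut.
Start: joints at [1.05, 0.359, 1.51, -0, 1.272, -0.115], TCP at [0.237, 0.551, 0.231] pointing down, gripper open.
Joint ranges: [-2.97, 2.97], [-1.01, 2.36], [0.21, 2.38], [-0.96, 4.11], [0.2, 2.71], [-2.98, 2.98]. Speed limits (rad/s): [2.39, 2.39, 3.14, 3.14, 3.14, 3.14].

INTERFACE

Orientations are given as a unit quaternion [x, y, z, w].
In Python, from plant import env, optics, telemetry gives the robot as it stands (env), with the cameras (optics) and the readings (telemetry).
- The arm moves only by the shell command python3 jog.py 'ROWS' [OPENING] [FORCE]. ROWS is a JSON list of rows, 1 to 10 of them, each of 6 numbers: dx, dy, dz in a scale on which 1.0 is 750 mm, then a rotation vector rx, ry, rz in a scale on which 1.0 is 4 rad; each row is the pose to reach, as a shift and turn from the pose commanded when the command began, along the tool's axes at that moment; what a row does not reach only later rows make up. A row lasts 1/8 s, in which the tool goes at most 0.0625 m and 0.188 rad, less where a joint would pass 70% of its speed; a pose out of reach is approached as far as the arm can. OPENING is the finger opening in m, set as the command begins (- or left out keeps the last). The fingers move at their own pace and stop on an object; FORCE is the grip in N (left out, the last holds). Time passes only in rows, so rows that do not move let the fingers close. It prints the time, the measured TCP pose, the force, the opening and the grip force at its end. No shift or turn number may pass 1 either way. Input that does not fit is refused with a message, and nothing moves.
- telemetry.get_obs(): the state, without advancing time (a new reading comes with each control period).
- optics.camera(name): name is "scene" or "top" or "wrist"; returns a dict with "frame" (420x560x3 uint8, red, green, blue), "depth" (420x560 float32, m along the optical axis (not along the pixel's ray), 0 where there is no reading), "intrinsics" (3x3 intrinsics, pixels), "world_from_camera" (4x4, takes a point from camera to world coordinates). Camera axes: x right, y up, looking along -z (the intrinsics and any distortion apply to the point x, -y, -z); pixel columns grow to the right and rows downward; lengths in m; the calibration is good to about 2 mm. A picture is of the moment at which its call begins.
- env.job_done(): hands the job in; it is judged then, once.
The state is a dict: "time_s": time; "qpos": joint angles; "qd": joint speeds; "joint_efforts": joint torques, N m; "eef_pos": TCP position; "tcp_rot": TCP orientation; "ft_force": force on the tool from outside, world axes, zero at the start; "torque": the same for the moment, N m; "gripper_width": finger opening in m; "finger_force": force on a finger pad.
Only numpy, scipy, OpenCV 4.12 (cv2) and the standard library are available. Lean on these libraries where they do the work, as an engineer would, in place of code of your own. Each camera call takes 0.05 s, during which the arm holds its last target. There are 200 camera calls.

TASK

The four jade pieces of this presentation set were put back on the wrong inserts of their tray and lie on top instead of down in their wells. Put the bangle, the ring disc, the tablet and the seal each flat and fully home in the insert cut to its shape; the spare plain insert beside the tray is free to lay a piece on meanwhile. Leave all four lying still, the same way up as they lie now.

Things in the scene. Friction and masses are not known exactly. Their poses are not given: they have to be found in the camera images.
- bangle: Jade ring: outer diameter 74 mm, inner 56 mm, 9 mm high, wall round in section and 9 mm thick, 50 g. Origin: ring centre, underside; z up. Too wide to span: pinch the wall, one finger inside the ring. Belongs in bangle_insert; lies at the start on top of disc_insert's or tablet_insert's well.
- ring_disc: Pale polished jade disc with a small hole (13 mm) in its middle, diameter 54 mm, 10 mm high, upright rim, 55 g. Origin: its axis, underside; z up. Any yaw fits. Belongs in disc_insert; lies at the start on top of bangle_insert's or seal_insert's well.
- tablet: Smooth grey-green jade tablet, rounded oblong 56 mm (along its x) by 45 mm (y), 6 mm thick, 34 g. Origin: centre of its underside; z up. Goes home with its long side along the insert's x, either way round. Belongs in tablet_insert; starts on top of bangle_insert's or seal_insert's well.
- seal: Plain jade seal blank lying on its side: bar 70 mm long (along its x), 22 x 22 mm, with a rounded head at +x, about 90 g. Origin: middle of its underside; z up. Goes home with its length along the insert's x, either way round. Belongs in seal_insert; starts across the well of disc_insert or tablet_insert.
- bangle_insert: Fixed insert, 103 x 103 mm, 10 mm high: pale board, dark green well 5 mm deep, its floor 5 mm above the underside. Origin: centre of the underside, z up. A finger channel 32 mm wide crosses it along y from edge to edge, 3.5 mm deeper than the well. Ring groove: round well, diameter 80 mm, with a central boss of diameter 45 mm as high as the insert's top, split by the channel. Fits the bangle.
- disc_insert: Fixed insert, 103 x 103 mm, 10 mm high: pale board, dark green well 5 mm deep, its floor 5 mm above the underside. Origin: centre of the underside, z up. A finger channel 32 mm wide crosses it along y from edge to edge, 3.5 mm deeper than the well. Round well, diameter 60 mm. Fits the ring disc.
- tablet_insert: Fixed insert, 103 x 103 mm, 10 mm high: pale board, dark green well 5 mm deep, its floor 5 mm above the underside. Origin: centre of the underside, z up. A finger channel 32 mm wide crosses it along y from edge to edge, 3.5 mm deeper than the well. Oblong well, 62 mm along x by 51 mm along y, corners cut by 6 mm. Fits the tablet.
- seal_insert: Fixed insert, 103 x 103 mm, 10 mm high: pale board, dark green well 5 mm deep, its floor 5 mm above the underside. Origin: centre of the underside, z up. A finger channel 32 mm wide crosses it along y from edge to edge, 3.5 mm deeper than the well. Narrow well, 76 mm along x by 28 mm along y. Fits the seal.
- spare_insert: Fixed plain insert lying on the table beside the tray: 103 x 103 mm, flat top 10 mm above its underside, no well, only the finger channel, 32 mm wide and 8.5 mm deep, across its middle along y. Origin: centre of the underside, z up. Empty at the start: the free spot. A piece laid across the channel, long side along x, is easy to take up again.

How it is judged:
By the outcome, as a careful person would: the job done as asked, in the order asked, and still so for the second after the job is handed in, with the robot touching nothing.
It also fails if it takes over 109 s, if anything falls off the work surface, if the arm or the gripper's body presses on something with over 40 N, if the wrist force passes 120 N, or if a joint passes its speed limit or range.

## Working session

There is one attempt and no reset: what is moved stays moved. The work goes in short steps, Python scripts to look and compute and a shell command to move; the robot and the scene stay as the last step left them, time stands still between calls to the robot, and variables do not carry over. Pictures are saved under pics/ and viewed, at most 14 in all, crops included, and the job is handed in when it is done.

```bash
ls; mkdir -p pics; cat > look.py <<'E'
import sys,cv2,numpy as np
from plant import env, optics, telemetry
def shot(n,f):
    c=optics.camera(n); cv2.imwrite(f'pics/{f}.png',c['frame'][:,:,::-1]); np.savez(f'pics/{f}.npz',**c); return c
if __name__=='__main__': shot(sys.argv[1],sys.argv[2])
E
python3 look.py top t0; python3 look.py scene s0; python3 -c "
import numpy as np
for f in 't0','s0':
    c=np.load(f'pics/{f}.npz');print(c['intrinsics'],c['world_from_camera'].round(3))
from plant import env, optics, telemetry;o=telemetry.get_obs();print(o['time_s'],o['eef_pos'],o['tcp_rot'],o['gripper_width'])"
```

```text
jog.py
pics
plant.py
[[429.60637001   0.         274.71730172]
 [  0.         429.60637001 205.38780787]
 [  0.           0.           1.        ]] [[ 0.023  0.983 -0.18   0.398]
 [-1.     0.023 -0.001  0.098]
 [ 0.004  0.18   0.984  0.871]
 [ 0.     0.     0.     1.   ]]
[[390.1392951    0.         282.12201831]
 [  0.         390.1392951  204.91219632]
 [  0.           0.           1.        ]] [[ 0.79   0.443 -0.424  0.202]
 [-0.613  0.59  -0.526 -0.347]
 [ 0.017  0.676  0.737  0.672]
 [ 0.     0.     0.     1.   ]]
0.1 [0.23654505 0.55074215 0.23052372] [ 2.01507177e-01  9.79486671e-01 -8.00923361e-04 -2.79468830e-04] 0.08557712364034017
```

View pics/t0.png

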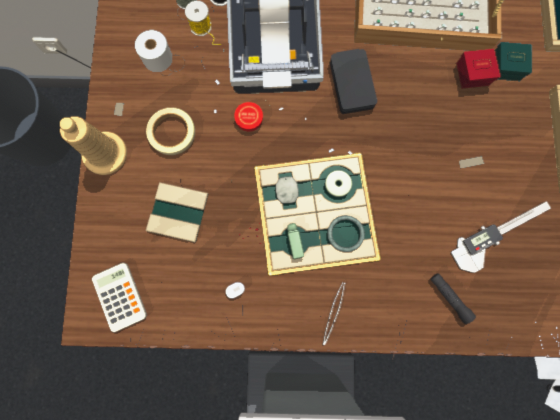

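View pics/s0.png

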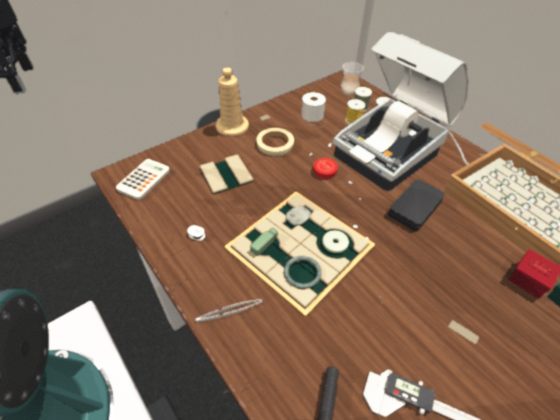

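The top view shows the tray in the middle, with the tablet at (287,188), the ring disc at (338,184), the seal at (296,241) and the bangle at (346,233). The spare insert is at (177,212). Both channels run across the image, along world y.

```bash
cat > geo.py <<'E'
import numpy as np
from scipy.spatial.transform import Rotation as R
from plant import env, optics, telemetry
def world(c,uv,z):
    """cast pixels onto plane z"""
    uv=np.atleast_2d(uv).astype(float);K=c['intrinsics'];T=c['world_from_camera']
    d=np.c_[(uv[:,0]-K[0,2])/K[0,0],-(uv[:,1]-K[1,2])/K[1,1],-np.ones(len(uv))]@T[:3,:3].T
    return T[:3,3]+d*((z-T[2,3])/d[:,2])[:,None]
def dpts(c,uv):
    uv=np.atleast_2d(uv).astype(int);K=c['intrinsics'];T=c['world_from_camera'];D=c['depth'][uv[:,1],uv[:,0]]
    p=np.c_[(uv[:,0]-K[0,2])/K[0,0]*D,-(uv[:,1]-K[1,2])/K[1,1]*D,-D]
    return p@T[:3,:3].T+T[:3,3]
def go(pos,yaw,tilt=0):
    """print shift & turn in tool axes to TCP pos, closing line (tool y) at world angle yaw (mod pi)"""
    o=telemetry.get_obs();A=R.from_quat(o['tcp_rot']);best=None
    for k in (0,np.pi):
        y=np.array([np.cos(yaw+k),np.sin(yaw+k),0]);z=np.array([0,0,-1.]);B=R.from_matrix(np.c_[np.cross(y,z),y,z])
        r=(A.inv()*B).as_rotvec()
        print('shift',A.inv().apply(np.array(pos)-o['eef_pos']).round(4),'rot',r.round(3),'q6',round(float(o['qpos'][5]),2))
E
python3 - <<'E'
import numpy as np;from geo import *
c=np.load('pics/t0.npz')
print(world(c,[[287,188],[338,184],[296,241],[346,233],[177,212],[317,213],[257,165],[360,155],[378,262],[266,273]],.01).round(3))
print(dpts(c,[[287,188],[300,241],[177,205],[177,212],[317,213],[290,300]]).round(4))
go([.33,.0,.36],1.57)
E
```

```text
[[ 0.592  0.074  0.01 ]
 [ 0.603 -0.03   0.01 ]
 [ 0.483  0.054  0.01 ]
 [ 0.502 -0.046  0.01 ]
 [ 0.537  0.297  0.01 ]
 [ 0.541  0.012  0.01 ]
 [ 0.639  0.137  0.01 ]
 [ 0.666 -0.077  0.01 ]
 [ 0.445 -0.109  0.01 ]
 [ 0.419  0.113  0.01 ]]
[[ 0.5898  0.0746  0.0193]
 [ 0.4813  0.0477  0.0334]
 [ 0.5532  0.3001 -0.0007]
 [ 0.538   0.2983  0.0029]
 [ 0.5415  0.0124  0.009 ]
 [ 0.3671  0.0641  0.    ]]
shift [-0.3032 -0.4693 -0.1288] rot [-0.002 -0.001 -0.405] q6 -0.12
shift [-0.3032 -0.4693 -0.1288] rot [-1.000e-03  2.000e-03  2.737e+00] q6 -0.12
```

Units first: shifts go in shares of 750 mm and turns go in shares of 4 rad. So -0.434 m is -0.5787, -0.401 m is -0.5347, -0.405 rad is -0.1013.

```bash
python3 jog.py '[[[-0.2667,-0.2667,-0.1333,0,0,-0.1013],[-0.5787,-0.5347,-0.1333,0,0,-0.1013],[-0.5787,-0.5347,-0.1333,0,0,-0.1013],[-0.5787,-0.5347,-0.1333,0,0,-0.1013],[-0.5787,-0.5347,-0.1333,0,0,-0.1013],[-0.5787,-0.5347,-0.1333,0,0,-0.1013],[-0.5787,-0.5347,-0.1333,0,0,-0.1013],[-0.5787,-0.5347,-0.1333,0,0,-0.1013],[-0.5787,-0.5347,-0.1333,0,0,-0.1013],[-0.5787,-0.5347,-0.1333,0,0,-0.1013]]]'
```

```text
refused: ROWS must be a list of rows, each a list of 6 numbers. Nothing was moved.
```

Refused on format, not on reach. It needs a list of rows, each a list of 6 numbers.

```bash
python3 jog.py '[[-0.2667,-0.2667,-0.1333,0,0,-0.1013],[-0.5787,-0.5347,-0.1333,0,0,-0.1013],[-0.5787,-0.5347,-0.1333,0,0,-0.1013],[-0.5787,-0.5347,-0.1333,0,0,-0.1013],[-0.5787,-0.5347,-0.1333,0,0,-0.1013],[-0.5787,-0.5347,-0.1333,0,0,-0.1013],[-0.5787,-0.5347,-0.1333,0,0,-0.1013],[-0.5787,-0.5347,-0.1333,0,0,-0.1013],[-0.5787,-0.5347,-0.1333,0,0,-0.1013],[-0.5787,-0.5347,-0.1333,0,0,-0.1013]]'; python3 jog.py '[[0,0,0,0,0,0],[0,0,0,0,0,0]]'; python3 look.py wrist w0; python3 -c "
import numpy as np
c=np.load('pics/w0.npz');print(c['intrinsics'],c['world_from_camera'].round(3))"
```

```text
time_s: 1.35
eef_pos: [0.478, 0.0088, 0.3315]
tcp_rot: [0.001, 1.0, -0.0, 0.0]
ft_force: [-0.4, -0.2, -0.5]
gripper_width: 0.0855
finger_force: 0.0
time_s: 1.6
eef_pos: [0.4766, 0.0119, 0.3308]
tcp_rot: [0.001, 1.0, 0.0, -0.001]
ft_force: [-0.3, -0.5, 0.8]
gripper_width: 0.0855
finger_force: 0.0
[[340.50336217   0.         283.03056511]
 [  0.         340.50336217 212.74173925]
 [  0.           0.           1.        ]] [[ 0.001 -0.956 -0.292  0.401]
 [ 1.     0.001 -0.     0.012]
 [ 0.    -0.292  0.956  0.475]
 [ 0.     0.     0.     1.   ]]
```

View pics/w0.png

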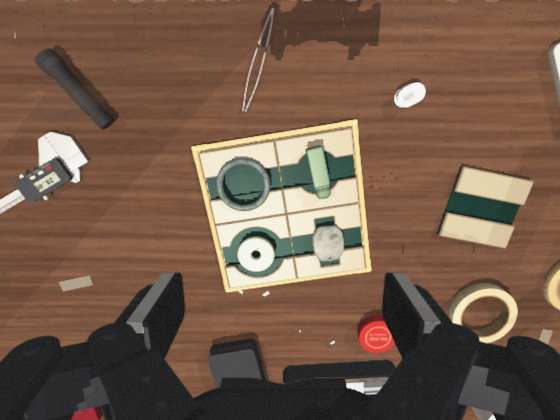

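The wrist view shows the bangle at (244,184), the seal at (318,171), the disc at (256,254) on what looks like the ring groove, and the tablet at (328,242) on what looks like the narrow well. I'll zoom in to identify the wells.

```bash
python3 -c "
import cv2
a=cv2.imread('pics/w0.png')[110:300,180:380]
cv2.imwrite('pics/w0c.png',cv2.resize(a,None,fx=3.1,fy=3.1,interpolation=cv2.INTER_CUBIC))"
```

```text
(no output)
```

View pics/w0c.png

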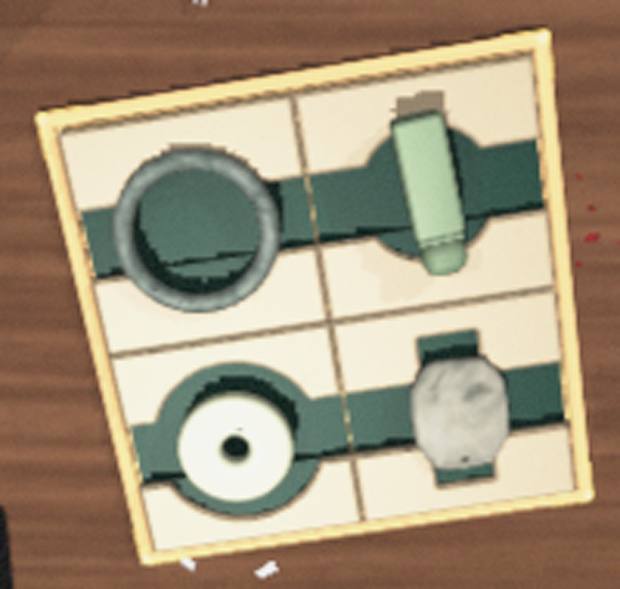

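The wells are identified. The bangle lies on tablet_insert, the seal on disc_insert, the ring disc on bangle_insert and the tablet on seal_insert. That makes one four-way cycle, so I'll start by moving the tablet to the spare. First I'll take a closer view for measuring.

Scaled: 0.13 m is 0.1733, -0.083 m is -0.1107.

```bash
python3 jog.py '[[-0.0533,0,0.0867,0,0,0],[-0.1107,0,0.1733,0,0,0],[-0.1107,0,0.1733,0,0,0],[-0.1107,0,0.1733,0,0,0],[-0.1107,0,0.1733,0,0,0]]'; python3 look.py wrist w1; python3 - <<'E'
import numpy as np;from geo import *
import cv2
for f in 'w0','w1':
    c=np.load(f'pics/{f}.npz');h=cv2.cvtColor(c['frame'],cv2.COLOR_RGB2HSV)
    D=c['depth'];v,u=np.mgrid[0:420,0:560];P=dpts(c,np.c_[u.ravel(),v.ravel()]).reshape(420,560,3)
    m=(P[...,0]>.40)&(P[...,0]<.68)&(P[...,1]>-.15)&(P[...,1]<.15)
    z=P[...,2][m]; hist,e=np.histogram(z,np.arange(-.01,.05,.001)); print(f,[(round(float(a)*1000),int(n)) for a,n in zip(e,hist) if n>60])
E
```

```text
time_s: 2.28
eef_pos: [0.5598, 0.0123, 0.2022]
tcp_rot: [-0.0, 1.0, -0.0, 0.0]
ft_force: [-0.1, 0.2, 0.3]
gripper_width: 0.0853
finger_force: 0.0
w0 [(-2, 123), (-1, 1490), (0, 5357), (1, 5965), (2, 2015), (3, 520), (4, 1165), (5, 2257), (6, 2133), (7, 1359), (8, 873), (9, 750), (10, 306), (11, 317), (12, 1453), (13, 3794), (14, 3803), (15, 1134), (16, 108), (18, 144), (19, 406), (20, 538), (21, 409), (22, 472), (23, 513), (24, 344), (25, 80), (33, 70), (34, 131), (35, 268), (36, 236), (37, 70)]
w1 [(-2, 94), (-1, 2127), (0, 11413), (1, 14098), (2, 3860), (3, 626), (4, 1980), (5, 5057), (6, 4863), (7, 2964), (8, 1905), (9, 1618), (10, 449), (11, 461), (12, 2419), (13, 8580), (14, 9125), (15, 2172), (16, 112), (17, 81), (18, 222), (19, 802), (20, 1220), (21, 944), (22, 993), (23, 1106), (24, 794), (25, 164), (32, 78), (33, 166), (34, 280), (35, 645), (36, 644), (37, 122)]
```

View pics/w1.png

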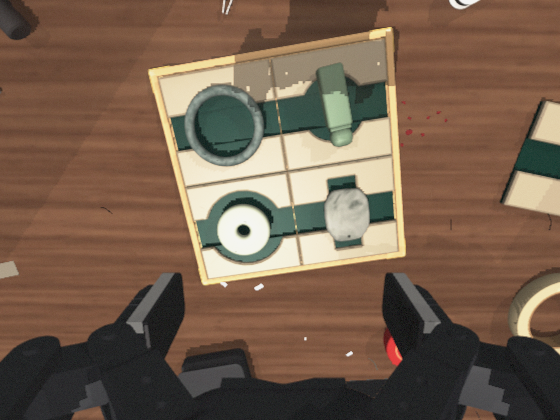

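Depth reads about 1 mm high at the table. Corrected, the insert tops stand at about 13 mm, the channel floor at about 4.5–5 mm and the seal top at 35 mm, which agrees with the text plus a 3 mm tray base. Next I'll find the centres and yaws of the tray and pieces.

```bash
cat > meas.py <<'E'
import numpy as np,cv2
from geo import *
def rect(p):
    (c,s,a)=cv2.minAreaRect(p[:,:2].astype(np.float32)*1000); return np.round([*c,*s,a],1)
def comp(m,seed=None):
    n,l,st,ce=cv2.connectedComponentsWithStats(m.astype(np.uint8)); k=1+np.argmax(st[1:,4]); return (l==k).astype(np.uint8)
def contour(m): return max(cv2.findContours(m,cv2.RETR_EXTERNAL,cv2.CHAIN_APPROX_NONE)[0],key=len)[:,0]
def hmap(c):
    v,u=np.mgrid[0:420,0:560]; return dpts(c,np.c_[u.ravel(),v.ravel()]).reshape(420,560,3)
if __name__=='__main__':
  for f in 'w0','w1':
    c=np.load(f'pics/{f}.npz');P=hmap(c);X,Y,Z=P[...,0],P[...,1],P[...,2]-.0009
    box=(X>.40)&(X<.68)&(Y>-.15)&(Y<.15)
    t=comp(cv2.morphologyEx((box&(Z>.003)).astype(np.uint8),cv2.MORPH_OPEN,np.ones((5,5))))
    k=contour(t); rim=np.median(Z[(cv2.erode(t,np.ones((3,3)))==0)&(t>0)])
    print(f,'tray',rect(world(c,k,.013)),'rim z',rim.round(4))
    for n,(x,y),h,lo in (('bangle',(.50,-.045),.0175,.0155),('disc',(.60,-.03),.023,.0155),('tablet',(.592,.074),.019,.0158),('seal',(.483,.053),.035,.02)):
        m=comp(box&(np.hypot(X-x,Y-y)<.055)&(Z>lo)); kk=contour(m); w=world(c,kk,h)
        e=cv2.fitEllipse(w[:,:2].astype(np.float32)*1000)
        print(n,rect(w),'ell',np.round([*e[0],*e[1],e[2]],1),'ztop',np.percentile(Z[m>0],[50,90]).round(4))
E
python3 meas.py
```

```text
w0 tray [776.3   6.  972.3 282.4  89.9] rim z 0.3909
bangle [ 772.4 -306.8  337.2  279.6   89.9] ell [ 804.5 -265.1  234.   409.6   26.1] ztop [0.3988 0.4159]
disc [600.3 -27.1  52.   53.2  89.5] ell [600.6 -27.   52.6  53.8  76.1] ztop [0.0228 0.024 ]
tablet [586.1  76.9  54.8  44.    7.7] ell [585.8  76.9  45.3  56.8  97.9] ztop [0.0192 0.0204]
seal [758.7 199.1 540.3 269.   89.9] ell [792.2 187.1 262.4 542.2 174.8] ztop [0.4039 0.4164]
w1 tray [542.2  16.3 221.5 221.7   9.1] rim z 0.0055
bangle [ 7.525e+02 -2.171e+02  2.015e+02  2.429e+02  1.000e-01] ell [ 778.3 -196.1  166.   281.3   34.4] ztop [0.2726 0.288 ]
disc [ 769.4 -186.5  112.5  300.6   47.5] ell [ 770.5 -200.6   97.6  288.3   44. ] ztop [0.2667 0.2733]
tablet [776.4 224.4 297.  145.7  62.6] ell [765.4 238.5 123.3 276.  139.7] ztop [0.2678 0.279 ]
seal [482.8  58.6  68.9  23.3  13.3] ell [479.9  58.   24.3  82.3 103.1] ztop [0.0348 0.0359]
```

```bash
sed -i 's/(Y<.15)$/(Y<.15)\&(Z<.06)/' meas.py; python3 meas.py
```

```text
w0 tray [541.2  16.6 222.9 222.7   9.1] rim z 0.0059
bangle [500.7 -42.3  73.   72.6  90. ] ell [500.6 -42.4  72.9  73.2  83.3] ztop [0.0211 0.0225]
disc [600.3 -27.1  52.   53.2  89.5] ell [600.6 -27.   52.6  53.8  76.1] ztop [0.0228 0.024 ]
tablet [586.1  76.9  54.8  44.    7.7] ell [585.8  76.9  45.3  56.8  97.9] ztop [0.0192 0.0204]
seal [481.1  59.1  69.8  22.3  13.3] ell [478.3  58.4  23.   83.7 103.3] ztop [0.0347 0.036 ]
w1 tray [542.2  16.3 221.5 221.5   9.1] rim z 0.0061
bangle [500.5 -42.6  73.6  74.   85.2] ell [500.5 -42.8  73.4  73.6  90. ] ztop [0.0211 0.0224]
disc [ 6.014e+02 -2.720e+01  5.350e+01  5.280e+01  1.000e-01] ell [601.2 -27.2  52.7  54.   70.2] ztop [0.023 0.024]
tablet [586.6  76.6  54.9  44.3   4.3] ell [586.2  76.6  46.   57.3  97.8] ztop [0.0193 0.0203]
seal [482.8  58.6  68.9  23.3  13.3] ell [479.9  58.   24.3  82.3 103.1] ztop [0.0348 0.0359]
```

```bash
python3 - <<'E'
import numpy as np,cv2
from meas import *
c=np.load('pics/w0.npz');P=hmap(c);X,Y,Z=P[...,0],P[...,1],P[...,2]-.0009
m=(X>.46)&(X<.62)&(Y>.2)&(Y<.38)&(Z>.0065)&(Z<.03)
m=cv2.morphologyEx(m.astype(np.uint8),cv2.MORPH_CLOSE,np.ones((25,25)))
print('spare',rect(world(c,contour(comp(m)),.01)))
for f in 'w0','w1':
    c=np.load(f'pics/{f}.npz');P=hmap(c);X,Y,Z=P[...,0],P[...,1],P[...,2]-.0009
    h=cv2.cvtColor(c['frame'],cv2.COLOR_RGB2HSV); 
    # bangle groove edge: lip pixels (dark->cream) outside disc; filter away from channel and by radius
    dark=((h[...,2]<110)).astype(np.uint8)
    e=cv2.findContours(dark,cv2.RETR_CCOMP,cv2.CHAIN_APPROX_NONE)[0]
    p=world(c,np.vstack([k[:,0] for k in e]),.013)[:,:2]*1000
    r=p-[601.9,-26.8]; R2=np.array([[.9874,.158],[-.158,.9874]]); q=r@R2.T
    s=(abs(np.hypot(*q.T)-40)<4)&(abs(q[:,0])>17)
    A=np.c_[2*q[s],np.ones(s.sum())];sol=np.linalg.lstsq(A,(q[s]**2).sum(1),rcond=None)[0]
    print(f,'groove centre offset in insert',sol[:2].round(1),'r',np.sqrt(sol[2]+sol[0]**2+sol[1]**2).round(1),s.sum())
    for n,o in(('seal_i',[585.4,76.3]),('bangle_i',[601.9,-26.8]),('disc_i',[482.4,59.8]),('tab_i',[498.9,-43.3])):
        q=(p-o)@R2.T; a=abs(q[:,1]); g=(a>40)&(a<50)
        print(n,'channel edges x',[round(float(np.median(q[g&(abs(q[:,0]-t)<5),0])),1) for t in(-16,16)],end=' ')
        if n=='seal_i': print('well ends',[np.median(q[(abs(q[:,1])<11)&(abs(q[:,0]-t)<5),0]).round(1) for t in(-38,38)],'sides',[np.median(q[(abs(q[:,0])>29)&(abs(q[:,0])<36)&(abs(q[:,1]-t)<4),1]).round(1) for t in(-14,14)],end='')
        print()
go([.5863,.0767,.06],1.707)
E
```

```text
spare [537.  298.8 104.2 102.9  78.6]
w0 groove centre offset in insert [ 0.2 -0. ] r 38.6 65
seal_i channel edges x [-13.4, 14.6] well ends [np.float64(-35.2), np.float64(36.8)] sides [np.float64(-12.8), np.float64(11.8)]
bangle_i channel edges x [nan, 14.6] 
disc_i channel edges x [-13.4, 15.5] 
tab_i channel edges x [-12.9, 14.1] 
w1 groove centre offset in insert [ 0.7 -0.3] r 38.8 130
seal_i channel edges x [-13.4, 15.5] well ends [np.float64(-35.9), np.float64(38.0)] sides [np.float64(-14.2), np.float64(11.6)]
bangle_i channel edges x [-13.0, 15.0] 
disc_i channel edges x [-14.0, 16.7] 
tab_i channel edges x [-13.6, 16.8] 
shift [-0.026   0.0647  0.1428] rot [-0.     0.001 -0.136] q6 -1.67
shift [-0.026   0.0647  0.1428] rot [2.000e-03 1.000e-03 3.006e+00] q6 -1.67
  return _methods._mean(a, axis=axis, dtype=dtype,
  ret = ret.dtype.type(ret / rcount)
```

Scaled: 0.1428 m is 0.1904, 0.0647 m is 0.0863, -0.136 rad is -0.034.

```bash
python3 jog.py '[[-0.0173,0.0427,0.08,0,0,-0.017],[-0.0347,0.0863,0.1333,0,0,-0.034],[-0.0347,0.0863,0.1733,0,0,-0.034],[-0.0347,0.0863,0.1904,0,0,-0.034],[-0.0347,0.0863,0.1904,0,0,-0.034],[-0.0347,0.0863,0.1904,0,0,-0.034]]' 0.060 50; python3 -c "
from geo import *;go([.5863,.0767,.0088],1.707)"; python3 look.py wrist w2
```

```text
time_s: 3.08
eef_pos: [0.5875, 0.0757, 0.0603]
tcp_rot: [-0.067, 0.998, -0.0, 0.001]
ft_force: [-0.4, -0.1, 0.6]
gripper_width: 0.0599
finger_force: 0.0
shift [0.0012 0.0012 0.0515] rot [-0.     0.003 -0.002] q6 -1.69
shift [0.0012 0.0012 0.0515] rot [4.00e-03 1.00e-03 3.14e+00] q6 -1.69
```

View pics/w2.png

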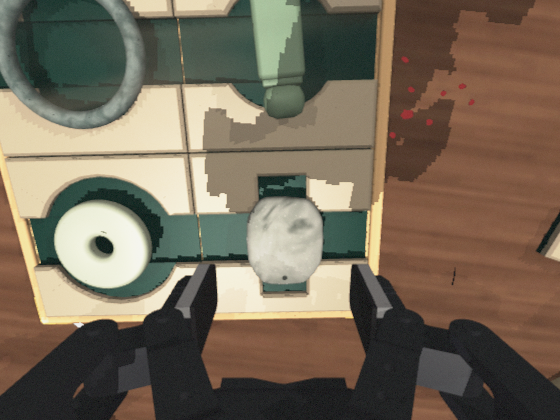

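The wrist view shows the tablet centred between the fingers, at column 285 with the fingers at 212 and 353, and the channel lined up with them. I'll descend and grip.

Scaled: 0.0515 m is 0.0687, 0.045 m is 0.06.

```bash
python3 jog.py '[[0.0013,0.0013,0.0267,0,0,0],[0.0013,0.0013,0.0467,0,0,0],[0.0013,0.0013,0.06,0,0,0],[0.0013,0.0013,0.0687,0,0,0],[0.0013,0.0013,0.0687,0,0,0]]'; python3 jog.py '[[0,0,0,0,0,0],[0,0,0,0,0,0],[0,0,0,0,0,0],[0,0,0,0,0,0]]' 0.035 50; python3 jog.py '[[0,0,-0.0133,0,0,0],[0,0,-0.04,0,0,0],[0,0,-0.08,0,0,0],[0,0,-0.0933,0,0,0]]'; python3 -c "
from geo import *;go([.537,.2988,.06],1.372)"
```

```text
time_s: 3.75
eef_pos: [0.585, 0.0769, 0.0066]
tcp_rot: [-0.068, 0.998, -0.0, -0.0]
ft_force: [-0.1, 0.3, 0.6]
gripper_width: 0.0599
finger_force: 0.0
time_s: 4.25
eef_pos: [0.5856, 0.0769, 0.0075]
tcp_rot: [-0.068, 0.998, -0.0, 0.0]
ft_force: [-0.4, -0.6, 5.3]
gripper_width: 0.0413
finger_force: 50.3
time_s: 4.75
eef_pos: [0.5865, 0.077, 0.0789]
tcp_rot: [-0.068, 0.998, -0.0, 0.002]
ft_force: [0.8, 0.5, -1.1]
gripper_width: 0.041
finger_force: 50.7
shift [0.0192 0.2264 0.0187] rot [0.    0.003 0.334] q6 -1.69
shift [0.0192 0.2264 0.0187] rot [-0.004  0.    -2.808] q6 -1.69
```

```bash
python3 look.py wrist w3
```

```text
(no output)
```

View pics/w3.png

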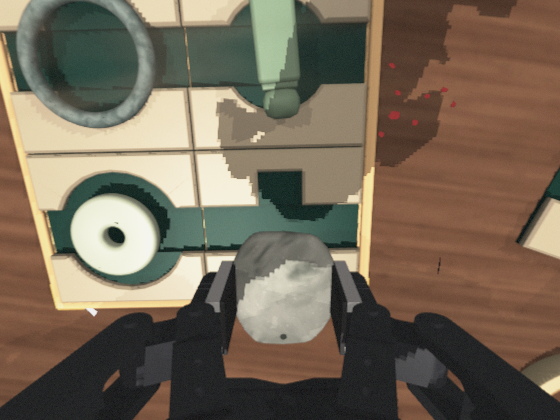

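The tablet is held level between the pads, at about (285,285). I'll measure its height and centre relative to the TCP.

```bash
python3 - <<'E'
from meas import *
c=np.load('pics/w3.npz');P=hmap(c);o=telemetry.get_obs();t=o['eef_pos']
m=comp((P[...,2]>.06)&(P[...,2]<.12)&(abs(P[...,0]-t[0])<.036)&(abs(P[...,1]-t[1])<.0205))
z=np.median(P[...,2][m>0])-.0009;print(t,'top z',z,np.percentile(P[...,2][m>0],[5,95]))
w=world(c,contour(m),z)-t;print(rect(w))
E
```

```text
[0.58660102 0.07699843 0.07926626] top z 0.09037452790522707 [0.08980466 0.10696235]
[ 5.   2.9 64.8 52.5  0. ]
```

Scaled: 0.2264 m is 0.3019, 0.0192 m is 0.0256, 0.334 rad is 0.0835.

```bash
python3 jog.py '[[0.0067,0.0533,0,0,0,0.02],[0.0133,0.12,0,0,0,0.04],[0.02,0.1867,0,0,0,0.0625],[0.0256,0.2533,0,0,0,0.0835],[0.0256,0.2867,0.0133,0,0,0.0835],[0.0256,0.3019,0.0249,0,0,0.0835],[0.0256,0.3019,0.0249,0,0,0.0835],[0.0256,0.3019,0.0249,0,0,0.0835]]'; python3 -c "
from geo import *;go([.537,.2988,.0055],1.372)"
```

```text
time_s: 5.8
eef_pos: [0.5358, 0.2975, 0.058]
tcp_rot: [0.1, 0.995, -0.0, -0.0]
ft_force: [0.7, -1.0, -0.6]
gripper_width: 0.0413
finger_force: 50.7
shift [-0.001   0.0015  0.0525] rot [-0.001 -0.    -0.001] q6 -0.98
shift [-0.001   0.0015  0.0525] rot [-1.000e-03  1.000e-03  3.141e+00] q6 -0.98
```

Scaled: 0.0515 m is 0.0687, 0.046 m is 0.0613.

```bash
python3 jog.py '[[-0.0013,0.002,0.0267,0,0,0],[-0.0013,0.002,0.048,0,0,0],[-0.0013,0.002,0.0613,0,0,0],[-0.0013,0.002,0.0687,0,0,0],[-0.0013,0.002,0.0687,0,0,0],[-0.0013,0.002,0.0687,0,0,0]]'; python3 jog.py '[[0,0,0,0,0,0],[0,0,0,0,0,0],[0,0,0,0,0,0]]' 0.058; python3 jog.py '[[0,0,-0.0267,0,0,0],[0,0,-0.08,0,0,0],[0,0,-0.1333,0,0,0],[0,0,-0.1333,0,0,0]]'; python3 look.py wrist w4; python3 -c "
from geo import *;go([.482,.0588,.07],1.801)"
```

```text
time_s: 6.55
eef_pos: [0.5373, 0.3002, 0.0071]
tcp_rot: [0.099, 0.995, 0.0, 0.0]
ft_force: [-0.2, 1.3, -0.9]
gripper_width: 0.0409
finger_force: 50.7
time_s: 6.92
eef_pos: [0.5371, 0.3001, 0.007]
tcp_rot: [0.099, 0.995, 0.0, 0.0]
ft_force: [0.2, 0.5, 0.4]
gripper_width: 0.0581
finger_force: 0.0
time_s: 7.42
eef_pos: [0.5395, 0.3011, 0.1104]
tcp_rot: [0.099, 0.995, 0.002, 0.003]
ft_force: [-0.1, -0.5, -1.0]
gripper_width: 0.0584
finger_force: 0.0
shift [ 0.0074 -0.2481  0.0379] rot [ 0.001  0.003 -0.429] q6 -0.97
shift [ 0.0074 -0.2481  0.0379] rot [ 5.000e-03 -2.000e-03  2.713e+00] q6 -0.97
```

View pics/w4.png

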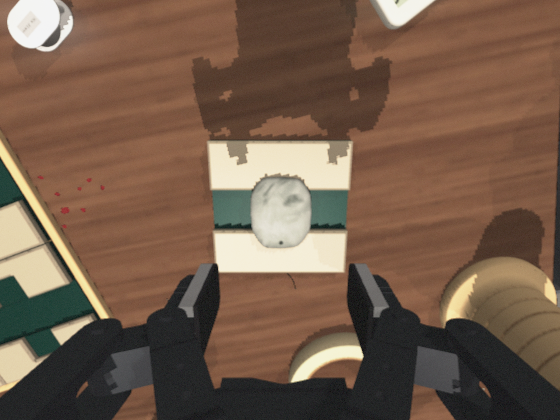

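The tablet lies flat and centred across the spare's channel, at (281,212). The seal is next.

Scaled: -0.2481 m is -0.3308, -0.04 m is -0.0533, -0.429 rad is -0.1073.

```bash
python3 jog.py '[[0.0013,-0.0533,0,0,0,-0.025],[0.004,-0.1333,0,0,0,-0.05],[0.0067,-0.2133,0,0,0,-0.075],[0.0099,-0.28,0.0133,0,0,-0.1],[0.0099,-0.3308,0.0333,0,0,-0.1073],[0.0099,-0.3308,0.0505,0,0,-0.1073],[0.0099,-0.3308,0.0505,0,0,-0.1073],[0.0099,-0.3308,0.0505,0,0,-0.1073]]' 0.040; python3 -c "
from geo import *;go([.482,.0588,.013],1.801)"
```

```text
time_s: 8.48
eef_pos: [0.481, 0.0591, 0.0687]
tcp_rot: [-0.115, 0.993, 0.0, -0.0]
ft_force: [0.0, -0.6, -0.5]
gripper_width: 0.04
finger_force: 0.0
shift [-0.001  -0.0006  0.0557] rot [ 0.    -0.     0.001] q6 -1.82
shift [-0.001  -0.0006  0.0557] rot [ 0.     0.    -3.141] q6 -1.82
```

Scaled: 0.0557 m is 0.0743, 0.05 m is 0.0667.

```bash
python3 jog.py '[[-0.0013,0,0.0267,0,0,0],[-0.0013,0,0.0507,0,0,0],[-0.0013,0,0.0667,0,0,0],[-0.0013,0,0.0743,0,0,0],[-0.0013,0,0.0743,0,0,0]]'; python3 jog.py '[[0,0,0,0,0,0],[0,0,0,0,0,0],[0,0,0,0,0,0]]' 0.012 50; python3 jog.py '[[0,0,-0.0133,0,0,0],[0,0,-0.04,0,0,0],[0,0,-0.0933,0,0,0],[0,0,-0.0933,0,0,0],[0,0,-0.0933,0,0,0]]'; python3 look.py wrist w5; python3 - <<'E'
from meas import *
c=np.load('pics/w5.npz');P=hmap(c);o=telemetry.get_obs();t=o['eef_pos']
h=cv2.cvtColor(c['frame'],cv2.COLOR_RGB2HSV)
m=(P[...,2]>.06)&(P[...,2]<.14)&(np.hypot(P[...,0]-t[0],P[...,1]-t[1])<.05)&(h[...,1]>40)&(h[...,0]>35)&(h[...,0]<90)
m=comp(cv2.morphologyEx(m.astype(np.uint8),cv2.MORPH_OPEN,np.ones((3,3))))
z=np.median(P[...,2][m>0])-.0009;print(t,'top z',z,m.sum());print(rect(world(c,contour(m),z)-t))
go([.5854,.0763,.07],1.7297)
E
```

```text
time_s: 9.1
eef_pos: [0.4817, 0.0587, 0.0131]
tcp_rot: [-0.115, 0.993, -0.0, -0.0]
ft_force: [-0.8, 0.8, -0.1]
gripper_width: 0.0399
finger_force: 0.0
time_s: 9.48
eef_pos: [0.4822, 0.0584, 0.0138]
tcp_rot: [-0.115, 0.993, -0.0, 0.001]
ft_force: [-0.8, 0.9, 6.0]
gripper_width: 0.0211
finger_force: 49.5
time_s: 10.1
eef_pos: [0.4814, 0.0584, 0.0832]
tcp_rot: [-0.115, 0.993, -0.0, 0.0]
ft_force: [-0.6, -0.6, -1.9]
gripper_width: 0.021
finger_force: 49.0
[0.48089134 0.05842702 0.08267044] top z 0.10429470200107309 7556
[-2.8 -0.8 71.7 21.7 12.5]
shift [-0.1058 -0.0064  0.0125] rot [ 0.    -0.001  0.071] q6 -1.82
shift [-0.1058 -0.0064  0.0125] rot [ 2.00e-03  0.00e+00 -3.07e+00] q6 -1.82
```

View pics/w5.png

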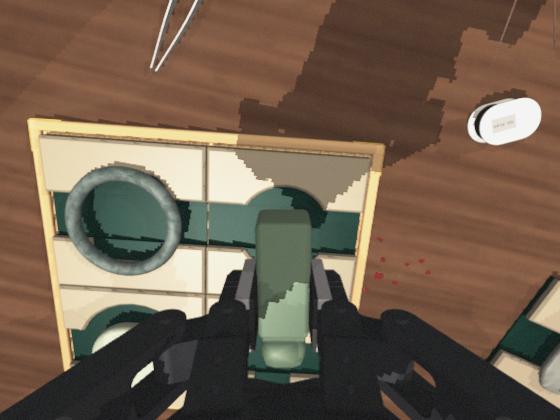

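Scaled: -0.1072 m is -0.1429, -0.08 m is -0.1067, 0.071 rad is 0.0178.

```bash
python3 jog.py '[[-0.0533,-0.0027,0,0,0,0.0075],[-0.1067,-0.0053,0,0,0,0.0178],[-0.1429,-0.0085,0.008,0,0,0.0178],[-0.1429,-0.0085,0.0167,0,0,0.0178],[-0.1429,-0.0085,0.0167,0,0,0.0178],[-0.1429,-0.0085,0.0167,0,0,0.0178]]'; python3 look.py wrist w6; python3 -c "
from geo import *;go([.5867,.0764,.009],1.7297)"
```

```text
time_s: 10.9
eef_pos: [0.5856, 0.0765, 0.0701]
tcp_rot: [-0.079, 0.997, 0.0, -0.001]
ft_force: [0.9, 0.6, -1.3]
gripper_width: 0.0211
finger_force: 49.0
shift [-0.0007 -0.0002  0.0615] rot [ 0.    -0.002  0.   ] q6 -1.72
shift [-0.0007 -0.0002  0.0615] rot [ 3.000e-03  0.000e+00 -3.141e+00] q6 -1.72
```

View pics/w6.png

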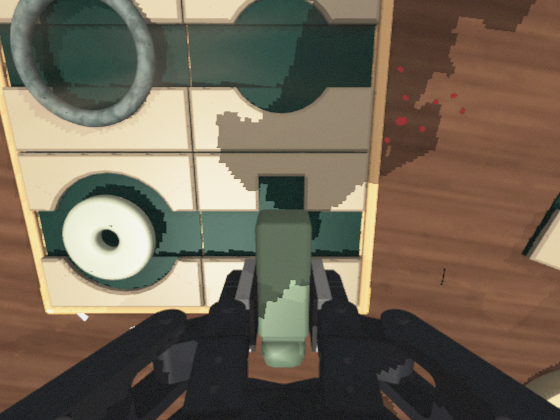

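The seal, centred on column 284, lines up with the narrow well at columns 259–306. I'll lower it in stages and watch the force.

Scaled: 0.053 m is 0.0707, 0.048 m is 0.064.

```bash
python3 jog.py '[[-0.0009,0,0.0267,0,0,0],[-0.0009,0,0.048,0,0,0],[-0.0009,0,0.064,0,0,0],[-0.0009,0,0.0707,0,0,0],[-0.0009,0,0.0707,0,0,0]]'; python3 jog.py '[[0,0,0.004,0,0,0],[0,0,0.008,0,0,0],[0,0,0.01,0,0,0],[0,0,0.01,0,0,0]]'
```

```text
time_s: 11.58
eef_pos: [0.588, 0.0768, 0.0174]
tcp_rot: [-0.08, 0.997, -0.0, -0.0]
ft_force: [-0.3, 0.3, -0.4]
gripper_width: 0.0209
finger_force: 49.0
time_s: 12.08
eef_pos: [0.5881, 0.0768, 0.0101]
tcp_rot: [-0.08, 0.997, -0.0, -0.0]
ft_force: [-0.3, 0.0, -1.5]
gripper_width: 0.0209
finger_force: 49.0
```

Scaled: 0.0015 m is 0.002, 0.001 m is 0.0013.

```bash
python3 jog.py '[[0,0,0.0013,0,0,0],[0,0,0.002,0,0,0],[0,0,0.002,0,0,0]]'; python3 jog.py '[[0,0,0,0,0,0],[0,0,0,0,0,0],[0,0,0,0,0,0]]' 0.036;  python3 jog.py '[[0,0,-0.0267,0,0,0],[0,0,-0.08,0,0,0],[0,0,-0.1333,0,0,0],[0,0,-0.16,0,0,0],[0,0,-0.16,0,0,0]]'; python3 look.py wrist w7; python3 - <<'E'
from meas import *
c=np.load('pics/w7.npz');P=hmap(c)-[0,0,.0009]
h=cv2.cvtColor(c['frame'],cv2.COLOR_RGB2HSV);X,Y,Z=P[...,0],P[...,1],P[...,2]
m=comp((np.hypot(X-.5854,Y-.0763)<.05)&(Z>.02)&(Z<.045));print('seal',rect(world(c,contour(m),.03)),np.percentile(Z[m>0],[25,50,75]).round(4))
m=comp((np.hypot(X-.601,Y+.027)<.04)&(Z>.0165)&(Z<.035));print('disc',rect(world(c,contour(m),.023)),np.percentile(Z[m>0],[25,50,75]).round(4))
go([.601,-.0271,.06],1.7297)
E
```

```text
time_s: 12.45
eef_pos: [0.5882, 0.0768, 0.0089]
tcp_rot: [-0.08, 0.997, -0.0, 0.0]
ft_force: [-0.7, -0.2, 0.9]
gripper_width: 0.021
finger_force: 49.4
time_s: 12.82
eef_pos: [0.5882, 0.0768, 0.0087]
tcp_rot: [-0.079, 0.997, -0.0, 0.0]
ft_force: [-0.6, -0.4, -0.2]
gripper_width: 0.0359
finger_force: 0.0
time_s: 13.45
eef_pos: [0.5896, 0.0768, 0.1304]
tcp_rot: [-0.08, 0.997, -0.0, 0.002]
ft_force: [0.3, 0.7, 0.3]
gripper_width: 0.0362
finger_force: 0.0
seal [587.2  76.9  68.8  21.4   9.9] [0.0291 0.0299 0.0304]
disc [601.5 -26.7  53.1  55.1  50.8] [0.0224 0.023  0.0235]
shift [ 0.0042 -0.1045  0.069 ] rot [-0.     0.001  0.   ] q6 -1.72
shift [ 0.0042 -0.1045  0.069 ] rot [-2.000e-03 -0.000e+00 -3.141e+00] q6 -1.72
```

View pics/w7.png

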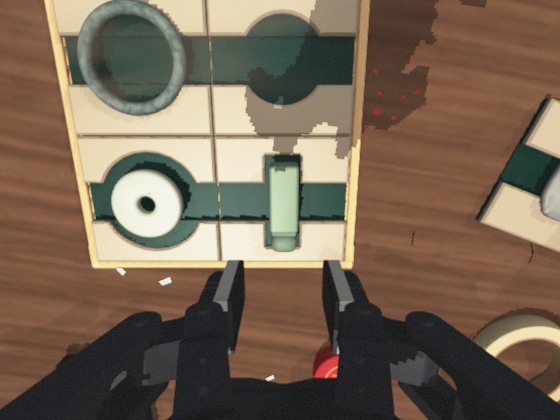

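The seal is home in its well at (283,200), with its top at 30 mm. The disc is at (147,203), and I'll take it next.

```bash
python3 jog.py '[[0.0013,-0.0533,0,0,0,0],[0.004,-0.1067,0.0267,0,0,0],[0.0056,-0.1393,0.0667,0,0,0],[0.0056,-0.1393,0.092,0,0,0],[0.0056,-0.1393,0.092,0,0,0],[0.0056,-0.1393,0.092,0,0,0]]' 0.066; python3 -c "
from geo import *;go([.601,-.0271,.010],1.7297)"; python3 look.py wrist w8;  python3 - <<'E'
from meas import *
c=np.load('pics/w8.npz');P=hmap(c)-[0,0,.0009];X,Y,Z=P[...,0],P[...,1],P[...,2]
m=comp((np.hypot(X-.601,Y+.027)<.035)&(Z>.0165)&(Z<.03));print('disc',rect(world(c,contour(m),.023)),np.percentile(Z[m>0],[25,50,75]).round(4))
E
```

```text
time_s: 14.25
eef_pos: [0.6003, -0.0268, 0.0594]
tcp_rot: [-0.08, 0.997, 0.0, -0.0]
ft_force: [-0.5, -0.6, 0.5]
gripper_width: 0.0659
finger_force: 0.0
shift [-0.0006 -0.0004  0.0494] rot [ 0.    -0.001  0.001] q6 -1.89
shift [-0.0006 -0.0004  0.0494] rot [ 1.000e-03  0.000e+00 -3.141e+00] q6 -1.89
disc [601.4 -28.1  54.3  53.2  36.1] [0.0225 0.023  0.0235]
```

Scaled: 0.0494 m is 0.0659, 0.044 m is 0.0587.

```bash
python3 jog.py '[[-0.0008,-0.0005,0.0267,0,0,0],[-0.0008,-0.0005,0.0467,0,0,0],[-0.0008,-0.0005,0.0587,0,0,0],[-0.0008,-0.0005,0.0659,0,0,0],[-0.0008,-0.0005,0.0659,0,0,0]]'; python3 jog.py '[[0,0,0,0,0,0],[0,0,0,0,0,0],[0,0,0,0,0,0]]' 0.045 50; python3 jog.py '[[0,0,-0.0133,0,0,0],[0,0,-0.04,0,0,0],[0,0,-0.08,0,0,0],[0,0,-0.08,0,0,0]]'; python3 look.py wrist w9; python3 - <<'E'
from meas import *
c=np.load('pics/w9.npz');P=hmap(c)-[0,0,.0009];o=telemetry.get_obs();t=o['eef_pos']
m=comp((P[...,2]>.06)&(P[...,2]<.11)&(np.hypot(P[...,0]-t[0],P[...,1]-t[1])<.0265))
z=np.median(P[...,2][m>0]);print(t,'top z',z,m.sum())
h=cv2.cvtColor(c['frame'],cv2.COLOR_RGB2HSV);w=(abs(P[...,2]-z)<.004)&(h[...,1]<50)&(h[...,2]>120);print(rect(world(c,contour(comp(w)),z)-t))
go([.4824,.0598,.06],1.7297)
E
```

```text
time_s: 14.92
eef_pos: [0.6011, -0.0273, 0.0101]
tcp_rot: [-0.08, 0.997, 0.0, -0.0]
ft_force: [-0.1, 0.4, 0.6]
gripper_width: 0.0661
finger_force: 0.0
time_s: 15.3
eef_pos: [0.6016, -0.0274, 0.0111]
tcp_rot: [-0.08, 0.997, -0.0, 0.0]
ft_force: [-1.4, 1.4, 5.5]
gripper_width: 0.0515
finger_force: 51.6
time_s: 15.8
eef_pos: [0.6035, -0.0277, 0.0729]
tcp_rot: [-0.08, 0.997, -0.001, 0.003]
ft_force: [0.2, -1.3, -0.7]
gripper_width: 0.0517
finger_force: 52.2
[ 0.60239144 -0.02758893  0.07156197] top z 0.08487427292209025 10880
[ 0.8  0.1 53.8 51.3  9.2]
shift [0.1047 0.1053 0.0112] rot [-0.001  0.003  0.   ] q6 -1.89
shift [0.1047 0.1053 0.0112] rot [-4.000e-03 -2.000e-03 -3.141e+00] q6 -1.89
```

Units first: shifts go in shares of 750 mm and turns go in shares of 4 rad. So 0.1053 m is 0.1404, 0.1047 m is 0.1396.

```bash
python3 jog.py '[[0.04,0.04,0,0,0,0],[0.0867,0.0867,0,0,0,0],[0.1263,0.1271,0,0,0,0],[0.1396,0.1404,0.0149,0,0,0],[0.1396,0.1404,0.0149,0,0,0],[0.1396,0.1404,0.0149,0,0,0]]'; python3 -c "
from geo import *;go([.482,.0598,.0065],1.7297)"; python3 look.py wrist w10
```

```text
time_s: 16.6
eef_pos: [0.4821, 0.0597, 0.059]
tcp_rot: [-0.079, 0.997, -0.0, 0.0]
ft_force: [0.5, -0.9, -0.6]
gripper_width: 0.0518
finger_force: 52.3
shift [0.0001 0.0002 0.0525] rot [-0.  0.  0.] q6 -1.75
shift [0.0001 0.0002 0.0525] rot [-1.000e-03 -1.000e-03 -3.141e+00] q6 -1.75
```

View pics/w10.png

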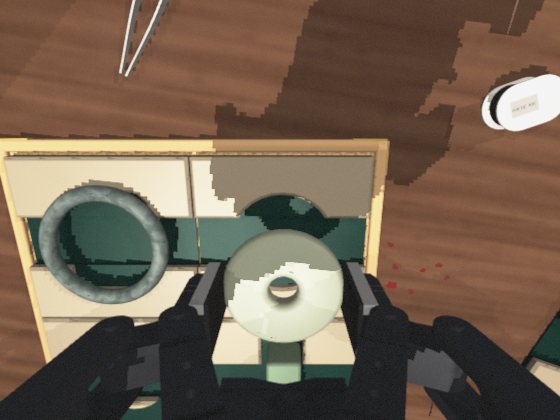

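The disc, at column 284, is lined up with its well at column 283. I'll lower it.

Scaled: 0.0525 m is 0.07, 0.0515 m is 0.0687.

```bash
python3 jog.py '[[0,0,0.0267,0,0,0],[0,0,0.0467,0,0,0],[0,0,0.06,0,0,0],[0,0,0.0647,0,0,0],[0,0,0.0687,0,0,0],[0,0,0.07,0,0,0],[0,0,0.07,0,0,0]]'; python3 jog.py '[[0,0,0.0007,0,0,0],[0,0,0.0007,0,0,0]]' 
```

```text
time_s: 17.52
eef_pos: [0.4814, 0.06, 0.0068]
tcp_rot: [-0.08, 0.997, -0.0, 0.0]
ft_force: [-0.3, 0.3, -0.5]
gripper_width: 0.0514
finger_force: 52.3
time_s: 17.77
eef_pos: [0.4814, 0.06, 0.0063]
tcp_rot: [-0.08, 0.997, -0.0, 0.0]
ft_force: [0.4, -0.7, -0.8]
gripper_width: 0.0515
finger_force: 52.3
```

Scaled: -0.12 m is -0.16, -0.1 m is -0.1333.

```bash
python3 jog.py '[[0,0,0,0,0,0],[0,0,0,0,0,0],[0,0,0,0,0,0]]' 0.062; python3 jog.py '[[0,0,-0.0267,0,0,0],[0,0,-0.08,0,0,0],[0.0267,-0.0533,-0.1333,0,0,0],[0.0267,-0.08,-0.16,0,0,0],[0.0267,-0.08,-0.16,0,0,0],[0.0267,-0.08,-0.16,0,0,0]]' ;python3 jog.py '[[-0.0667,0,0,0,0,0],[-0.0667,0,0,0,0,0],[-0.0667,0,0,0,0,0]]' 0.030; python3 look.py wrist w11; python3 - <<'E'
from meas import *
c=np.load('pics/w11.npz');P=hmap(c)-[0,0,.0009];X,Y,Z=P[...,0],P[...,1],P[...,2]
m=comp((np.hypot(X-.4824,Y-.0598)<.034)&(Z>.0148)&(Z<.035));print('disc',rect(world(c,contour(m),.018)),np.percentile(Z[m>0],[25,50,75]).round(4))
m=comp((np.hypot(X-.5,Y+.043)<.043)&(Z>.016)&(Z<.035));print('bangle',rect(world(c,contour(m),.0175)),np.percentile(Z[m>0],[25,50,75]).round(4))
go([.4955,-.0115,.07],1.7297)
E
```

```text
time_s: 18.15
eef_pos: [0.4812, 0.06, 0.0061]
tcp_rot: [-0.08, 0.997, -0.0, -0.0]
ft_force: [0.1, 0.3, -0.6]
gripper_width: 0.0621
finger_force: 0.0
time_s: 18.9
eef_pos: [0.4703, -0.0019, 0.1254]
tcp_rot: [-0.079, 0.997, 0.0, -0.001]
ft_force: [-0.5, -0.3, -0.2]
gripper_width: 0.0622
finger_force: 0.0
time_s: 19.27
eef_pos: [0.5188, 0.0065, 0.1246]
tcp_rot: [-0.08, 0.997, 0.0, -0.002]
ft_force: [-0.3, -0.3, 0.6]
gripper_width: 0.0303
finger_force: 0.0
disc [481.9  60.1  53.   52.8  55.3] [0.0175 0.018  0.0186]
bangle [500.7 -43.   74.1  74.2   9.2] [0.0202 0.0211 0.0218]
shift [ 0.0253 -0.014   0.0549] rot [ 0.001 -0.004  0.001] q6 -1.85
shift [ 0.0253 -0.014   0.0549] rot [ 6.00e-03  2.00e-03 -3.14e+00] q6 -1.85
```

View pics/w11.png

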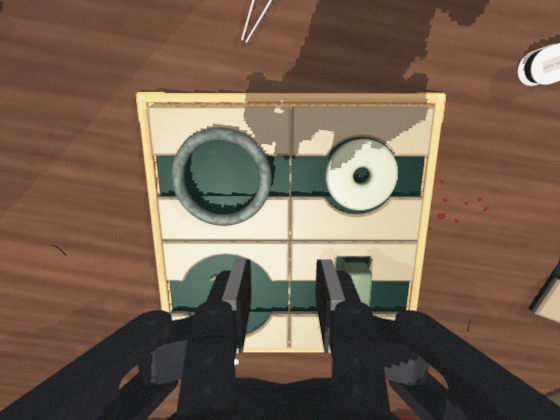

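The disc is home, with its top at 18 mm, and the bangle is at (222,176). I'll pinch the bangle's right-hand wall.

Scaled: 0.0549 m is 0.0732, 0.0255 m is 0.034.

```bash
python3 jog.py '[[0.0173,-0.0093,0,0,0,0],[0.034,-0.0187,0.0333,0,0,0],[0.034,-0.0189,0.0732,0,0,0],[0.034,-0.0189,0.0732,0,0,0],[0.034,-0.0189,0.0732,0,0,0]]'; python3 look.py wrist w12; python3 -c "
from geo import *;go([.4953,-.0118,.0118],1.7297)"
```

```text
time_s: 19.95
eef_pos: [0.4972, -0.0128, 0.0719]
tcp_rot: [-0.079, 0.997, -0.0, 0.0]
ft_force: [-0.0, -0.2, -0.6]
gripper_width: 0.0301
finger_force: 0.0
shift [0.0024 0.0014 0.0604] rot [-0.001  0.001  0.   ] q6 -1.89
shift [0.0024 0.0014 0.0604] rot [-2.000e-03 -1.000e-03 -3.141e+00] q6 -1.89
```

View pics/w12.png

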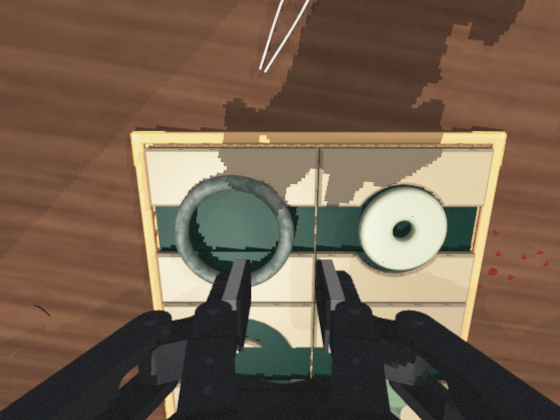

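The wall, at columns 276–296, lies between the finger pads at 250 and 318. I'll descend and pinch.

Scaled: 0.0604 m is 0.0805, 0.055 m is 0.0733.

```bash
python3 jog.py '[[0.0029,0.0013,0.0267,0,0,0],[0.0029,0.0013,0.048,0,0,0],[0.0029,0.0013,0.064,0,0,0],[0.0029,0.0013,0.0733,0,0,0],[0.0029,0.0013,0.0805,0,0,0],[0.0029,0.0013,0.0805,0,0,0]]'; python3 jog.py '[[0,0,0,0,0,0],[0,0,0,0,0,0],[0,0,0,0,0,0]]' 0.004 50; python3 jog.py '[[0,0,-0.0133,0,0,0],[0,0,-0.04,0,0,0],[0,0,-0.08,0,0,0],[0,0,-0.08,0,0,0],[0,0,-0.08,0,0,0]]'; python3 look.py wrist w13; python3 - <<'E'
from meas import *
c=np.load('pics/w13.npz');P=hmap(c)-[0,0,.0009];o=telemetry.get_obs();t=o['eef_pos'];b=t+[.005,-.031,0];d=P-b
h=cv2.cvtColor(c['frame'],cv2.COLOR_RGB2HSV)
m=comp((P[...,2]>.055)&(P[...,2]<.11)&(np.hypot(d[...,0],d[...,1])<.042)&(d[...,1]<.018))
w=P[m>0]-t;A=np.c_[w[:,:2],np.ones(len(w))];s=np.linalg.lstsq(A,w[:,2],rcond=None)[0];print(t,'n',len(w),'slope',s[:2].round(3),'z med',np.median(w[:,2]),'min',w[:,:2].min(0),w[:,:2].max(0))
go([.5969,.0043,.07],1.7297)
E
```

```text
time_s: 20.75
eef_pos: [0.4951, -0.0119, 0.0107]
tcp_rot: [-0.08, 0.997, -0.0, -0.0]
ft_force: [-0.4, -0.0, 0.4]
gripper_width: 0.0302
finger_force: 0.0
time_s: 21.12
eef_pos: [0.4956, -0.012, 0.0111]
tcp_rot: [-0.08, 0.997, -0.0, 0.0]
ft_force: [1.4, -0.7, 0.8]
gripper_width: 0.0083
finger_force: 46.7
time_s: 21.75
eef_pos: [0.4947, -0.0118, 0.0707]
tcp_rot: [-0.079, 0.997, -0.0, -0.0]
ft_force: [0.3, -0.9, -1.6]
gripper_width: 0.0084
finger_force: 46.8
[ 0.4943075  -0.01177271  0.0702887 ] n 4525 slope [-0.01   0.001] z med 0.009887921064186497 min [-0.03242061 -0.06704687] [ 0.02915342 -0.01301556]
shift [-0.1038 -0.0004  0.0002] rot [ 0.    -0.001  0.   ] q6 -1.89
shift [-0.1038 -0.0004  0.0002] rot [ 2.000e-03  1.000e-03 -3.141e+00] q6 -1.89
```

View pics/w13.png

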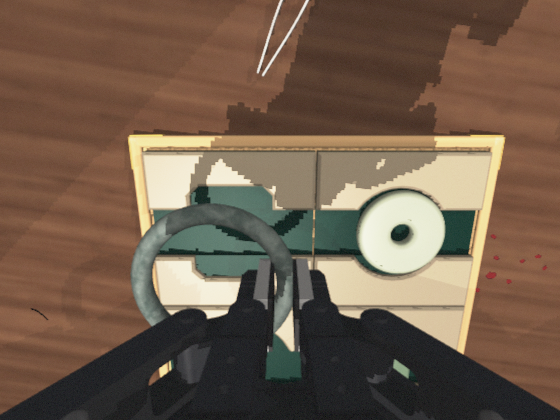

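The bangle is pinched and level. That was my 15th picture and the limit is 14, so from here I'll check by numbers only. Next I'll fit the ring's centre relative to the TCP.

```bash
cat > ring.py <<'E'
from meas import *
import sys
c=np.load(sys.argv[1]);P=hmap(c)-[0,0,.0009];t=telemetry.get_obs()['eef_pos'];d=P-t
m=comp((abs(d[...,2]-.008)<.009)&(np.hypot(d[...,0]-.005,d[...,1]+.031)<.045)&(d[...,1]<-.012))
w=(world(c,contour(m),t[2]+.0062)-t)[:,:2]*1000; ctr=np.array([5.,-31.])
for _ in range(5):
    r=np.hypot(*(w-ctr).T); s=(abs(r-37)<4)&(w[:,1]<-16)
    A=np.c_[2*w[s],np.ones(s.sum())];q=np.linalg.lstsq(A,(w[s]**2).sum(1),rcond=None)[0];ctr=q[:2]
print('ring centre-TCP mm',ctr.round(1),'R',np.sqrt(q[2]+ctr@ctr).round(1),s.sum())
a=(np.array([.6019,-.0268])-ctr/1000);go([a[0],a[1],.07],1.7297);print(a)
E
python3 ring.py pics/w13.npz
```

```text
ring centre-TCP mm [  5.4 -30.8] R 37.3 213
shift [-0.1034 -0.0007  0.0002] rot [ 0.    -0.001  0.   ] q6 -1.89
shift [-0.1034 -0.0007  0.0002] rot [ 2.000e-03  1.000e-03 -3.141e+00] q6 -1.89
[0.59648985 0.00397038]
```

Scaled: -0.1034 m is -0.1379, -0.095 m is -0.1267.

```bash
python3 jog.py '[[-0.0467,0,0,0,0,0],[-0.0933,0,0,0,0,0],[-0.1267,0,0,0,0,0],[-0.1379,-0.0009,0.0013,0,0,0],[-0.1379,-0.0009,0.0067,0,0,0],[-0.1379,-0.0009,0.0067,0,0,0]]'; python3 look.py wrist w14; python3 ring.py pics/w14.npz; python3 - <<'E'
from meas import *
c=np.load('pics/w14.npz')
go([.5965,.004,.0068],1.7297)
E
```

```text
time_s: 22.55
eef_pos: [0.5951, 0.0038, 0.0648]
tcp_rot: [-0.079, 0.997, 0.0, -0.002]
ft_force: [0.7, 0.2, -1.7]
gripper_width: 0.0082
finger_force: 46.9
ring centre-TCP mm [  4.2 -30.5] R 37.1 212
shift [-0.0022 -0.0004 -0.0049] rot [ 0.001 -0.003  0.   ] q6 -1.84
shift [-0.0022 -0.0004 -0.0049] rot [ 4.000e-03  1.000e-03 -3.141e+00] q6 -1.84
[0.59766479 0.00372237]
shift [-0.0013  0.      0.0583] rot [ 0.001 -0.003  0.   ] q6 -1.84
shift [-0.0013  0.      0.0583] rot [ 4.000e-03  1.000e-03 -3.141e+00] q6 -1.84
```

Now lower in two stages, with dx −1.5 mm.

Scaled: 0.05 m is 0.0667, 0.045 m is 0.06.

```bash
python3 jog.py '[[-0.002,0,0.0267,0,0,0],[-0.002,0,0.0467,0,0,0],[-0.002,0,0.06,0,0,0],[-0.002,0,0.0667,0,0,0],[-0.002,0,0.0667,0,0,0]]'; python3 jog.py '[[0,0,0.0053,0,0,0],[0,0,0.0087,0,0,0],[0,0,0.0104,0,0,0],[0,0,0.0104,0,0,0]]'
```

```text
time_s: 23.22
eef_pos: [0.5985, 0.004, 0.0155]
tcp_rot: [-0.08, 0.997, 0.0, -0.0]
ft_force: [0.6, -0.5, -0.7]
gripper_width: 0.0079
finger_force: 46.9
time_s: 23.72
eef_pos: [0.5987, 0.004, 0.0079]
tcp_rot: [-0.08, 0.997, -0.0, -0.0]
ft_force: [1.0, -0.3, -0.6]
gripper_width: 0.0084
finger_force: 46.9
```

Scaled: 0.0014 m is 0.0019, 0.001 m is 0.0013.

```bash
python3 jog.py '[[0,0,0.0013,0,0,0],[0,0,0.0019,0,0,0],[0,0,0.0019,0,0,0]]'; python3 jog.py '[[0,0,0,0,0,0],[0,0,0,0,0,0],[0,0,0,0,0,0]]' 0.024; python3 jog.py '[[0,0,-0.0267,0,0,0],[0,0,-0.08,0,0,0],[0,0,-0.1333,0,0,0],[-0.0133,0,-0.16,0,0,0],[-0.0133,0,-0.16,0,0,0],[-0.0133,0,-0.16,0,0,0]]'; python3 look.py wrist w15; python3 - <<'E'
from meas import *
c=np.load('pics/w15.npz');P=hmap(c)-[0,0,.0009];X,Y,Z=P[...,0],P[...,1],P[...,2]
r=np.hypot(X-.602,Y+.0268)
m=comp((r<.043)&(r>.024)&(Z>.0142)&(Z<.03));p=P[m>0];print('bangle',rect(world(c,contour(m),.0125)),np.percentile(Z[m>0],[25,50,75,95]).round(4),m.sum())
for s in (-1,1):
    print([np.percentile(p[(s*(p[:,k]-o)>.02),2],[50,90]).round(4) for k,o in((0,.602),(1,-.0268))])
go([.537,.3,.08],1.372)
E
```

```text
time_s: 24.1
eef_pos: [0.5989, 0.004, 0.0067]
tcp_rot: [-0.08, 0.997, -0.0, 0.0]
ft_force: [-0.5, 0.8, -0.0]
gripper_width: 0.0078
finger_force: 47.0
time_s: 24.48
eef_pos: [0.5988, 0.004, 0.0066]
tcp_rot: [-0.08, 0.997, -0.0, -0.0]
ft_force: [-0.1, 0.0, -0.1]
gripper_width: 0.0246
finger_force: 0.0
time_s: 25.22
eef_pos: [0.6075, 0.0057, 0.1255]
tcp_rot: [-0.08, 0.997, 0.0, -0.001]
ft_force: [-0.3, 0.5, 0.3]
gripper_width: 0.0242
finger_force: 0.0
bangle [603.7 -26.6  73.8  73.5   9.2] [0.0159 0.0166 0.0172 0.018 ] 2813
[array([0.0166, 0.0178]), array([0.0167, 0.0178])]
[array([0.0166, 0.0177]), array([0.0166, 0.0177])]
shift [0.0224 0.3016 0.0454] rot [ 0.    -0.003  0.358] q6 -1.83
shift [0.0224 0.3016 0.0454] rot [ 0.004  0.    -2.784] q6 -1.83
```

The bangle is home and level, with its top at about 17 mm all round. Now I'll go back for the tablet.

Scaled: 0.3016 m is 0.4021, 0.27 m is 0.36, 0.358 rad is 0.0895.

```bash
python3 jog.py '[[0.0053,0.08,0,0,0,0.025],[0.0107,0.1467,0,0,0,0.05],[0.016,0.2267,0,0,0,0.075],[0.0227,0.2933,0,0,0,0.0895],[0.0299,0.36,0.0267,0,0,0.0895],[0.0299,0.4021,0.0605,0,0,0.0895],[0.0299,0.4021,0.0605,0,0,0.0895],[0.0299,0.4021,0.0605,0,0,0.0895]]' 0.060; python3 jog.py '[[0,0,0,0,0,0],[0,0,0,0,0,0]]'; python3 look.py wrist w16; python3 - <<'E'
from meas import *
c=np.load('pics/w16.npz');P=hmap(c)-[0,0,.0009];X,Y,Z=P[...,0],P[...,1],P[...,2]
m=comp((np.hypot(X-.537,Y-.3)<.04)&(Z>.0125)&(Z<.03));w=world(c,contour(m),.015);print('tablet',rect(w),[np.round(q,1) for q in cv2.fitEllipse(w[:,:2].astype(np.float32)*1000)],np.percentile(Z[m>0],[25,50,75]).round(4))
go([.537,.3,.0062],1.372)
E
```

```text
time_s: 26.28
eef_pos: [0.5382, 0.2991, 0.0804]
tcp_rot: [0.099, 0.995, -0.001, -0.001]
ft_force: [-0.4, 0.5, 0.5]
gripper_width: 0.06
finger_force: 0.0
time_s: 26.52
eef_pos: [0.5395, 0.299, 0.0818]
tcp_rot: [0.1, 0.995, 0.0, 0.0]
ft_force: [-0.2, 0.8, -0.8]
gripper_width: 0.0604
finger_force: 0.0
tablet [538.8 300.3  44.6  54.8  78.6] [array([538.4, 300.1]), array([46.3, 57.9]), np.float64(77.9)] [0.0159 0.0165 0.0169]
shift [0.0026 0.0004 0.0756] rot [ 0.     0.001 -0.001] q6 -0.98
shift [0.0026 0.0004 0.0756] rot [ 1.00e-03 -1.00e-03  3.14e+00] q6 -0.98
```

Scaled: 0.0756 m is 0.1008, 0.0013 m is 0.0017.

```bash
python3 jog.py '[[0.0017,0.0013,0.04,0,0,0],[0.0017,0.0013,0.0693,0,0,0],[0.0017,0.0013,0.088,0,0,0],[0.0017,0.0013,0.096,0,0,0],[0.0017,0.0013,0.1008,0,0,0],[0.0017,0.0013,0.1008,0,0,0]]'; python3 jog.py '[[0,0,0,0,0,0],[0,0,0,0,0,0],[0,0,0,0,0,0]]' 0.035 50; python3 jog.py '[[0,0,-0.0133,0,0,0],[0,0,-0.04,0,0,0],[0,0,-0.08,0,0,0],[0,0,-0.1067,0,0,0],[0,0,-0.1067,0,0,0],[0,0,-0.1067,0,0,0]]';  python3 look.py wrist w17; cat > tab.py <<'E'
from meas import *
import sys
c=np.load(sys.argv[1]);P=hmap(c)-[0,0,.0009];o=telemetry.get_obs();t=o['eef_pos'];d=R.from_quat(o['tcp_rot']).inv().apply((P-t).reshape(-1,3)).reshape(P.shape)
m=comp((abs(d[...,2]+.011)<.005)&(abs(d[...,0])<.04)&(abs(d[...,1])<.0195))
z=np.median(P[...,2][m>0]);e=d[m>0];ends=[np.percentile(e[:,0][abs(e[:,1])<.01],k) for k in(1,99)]
print(t,'top-TCP',(z-t[2]).round(4),'x ends in tool',np.round(ends,4),'slope',np.linalg.lstsq(np.c_[e[:,:2],np.ones(len(e))],e[:,2],rcond=None)[0][:2].round(3))
go([.4989,-.0433,.07],1.7297)
E
python3 tab.py pics/w17.npz
```

```text
time_s: 27.32
eef_pos: [0.5379, 0.3012, 0.0059]
tcp_rot: [0.099, 0.995, 0.0, 0.0]
ft_force: [-0.3, -0.6, -0.6]
gripper_width: 0.06
finger_force: 0.0
time_s: 27.7
eef_pos: [0.5381, 0.3013, 0.0067]
tcp_rot: [0.099, 0.995, 0.0, 0.001]
ft_force: [-1.6, -1.1, 5.3]
gripper_width: 0.0411
finger_force: 49.8
time_s: 28.45
eef_pos: [0.5372, 0.3009, 0.0852]
tcp_rot: [0.099, 0.995, -0.0, -0.0]
ft_force: [0.1, 0.4, -0.5]
gripper_width: 0.0414
finger_force: 50.6
[0.53691396 0.30077839 0.08477481] top-TCP 0.0101 x ends in tool [-0.0268  0.0259] slope [ 0.01  -0.005]
shift [-0.0307 -0.3448  0.0151] rot [-0.001 -0.001 -0.358] q6 -0.97
shift [-0.0307 -0.3448  0.0151] rot [-2.000e-03  1.000e-03  2.784e+00] q6 -0.97
```

Scaled: -0.3448 m is -0.4597, -0.32 m is -0.4267, -0.358 rad is -0.0895.

```bash
python3 jog.py '[[-0.0067,-0.0667,0,0,0,-0.02],[-0.0133,-0.1467,0,0,0,-0.04],[-0.02,-0.2267,0,0,0,-0.0625],[-0.0267,-0.3067,0,0,0,-0.0825],[-0.0333,-0.3733,0,0,0,-0.0895],[-0.0409,-0.4267,0,0,0,-0.0895],[-0.0409,-0.4597,0.0107,0,0,-0.0895],[-0.0409,-0.4597,0.0201,0,0,-0.0895],[-0.0409,-0.4597,0.0201,0,0,-0.0895],[-0.0409,-0.4597,0.0201,0,0,-0.0895]]'; python3 look.py wrist w18; python3 tab.py pics/w18.npz; python3 -c "
from geo import *;go([.4989,-.0433,.005],1.7297)"
```

```text
time_s: 29.75
eef_pos: [0.4995, -0.042, 0.0703]
tcp_rot: [-0.08, 0.997, 0.0, -0.0]
ft_force: [0.7, 0.1, -0.4]
gripper_width: 0.0409
finger_force: 50.7
[ 0.49976129 -0.04200871  0.07046774] top-TCP 0.0095 x ends in tool [-0.0263  0.0263] slope [ 0.007 -0.004]
shift [ 0.0011 -0.0011  0.0005] rot [ 0.    -0.     0.002] q6 -1.95
shift [ 0.0011 -0.0011  0.0005] rot [ 0.    0.   -3.14] q6 -1.95
shift [ 0.001  -0.0011  0.0655] rot [ 0.    -0.     0.002] q6 -1.95
shift [ 0.001  -0.0011  0.0655] rot [ 0.    0.   -3.14] q6 -1.95
```

Scaled: 0.057 m is 0.076, 0.054 m is 0.072.

```bash
python3 jog.py '[[0.0013,-0.0013,0.0333,0,0,0],[0.0013,-0.0013,0.06,0,0,0],[0.0013,-0.0013,0.072,0,0,0],[0.0013,-0.0013,0.076,0,0,0],[0.0013,-0.0013,0.076,0,0,0]]'; python3 jog.py '[[0,0,0.004,0,0,0],[0,0,0.008,0,0,0],[0,0,0.0113,0,0,0],[0,0,0.0113,0,0,0]]'
```

```text
time_s: 30.42
eef_pos: [0.4992, -0.044, 0.0138]
tcp_rot: [-0.08, 0.997, -0.0, 0.0]
ft_force: [0.1, 0.0, 0.1]
gripper_width: 0.0407
finger_force: 50.7
time_s: 30.92
eef_pos: [0.4988, -0.0442, 0.0049]
tcp_rot: [-0.079, 0.997, -0.0, -0.0]
ft_force: [-0.5, 0.2, 0.3]
gripper_width: 0.0409
finger_force: 50.7
```

Scaled: 0.0005 m is 0.0007.

```bash
python3 jog.py '[[0,0,0.0007,0,0,0],[0,0,0.0007,0,0,0]]'; python3 jog.py '[[0,0,0,0,0,0],[0,0,0,0,0,0],[0,0,0,0,0,0]]' 0.055; python3 jog.py '[[0,0,-0.04,0,0,0],[0,0,-0.0933,0,0,0],[-0.0533,0.04,-0.1467,0,0,0],[-0.1067,0.08,-0.2,0,0,0],[-0.1067,0.08,-0.2267,0,0,0],[-0.1067,0.08,-0.2533,0,0,0],[-0.1067,0.08,-0.2533,0,0,0],[-0.1067,0.08,-0.2533,0,0,0]]'; python3 look.py wrist w19; python3 - <<'E'
from meas import *
c=np.load('pics/w19.npz');P=hmap(c)-[0,0,.0009];X,Y,Z=P[...,0],P[...,1],P[...,2]
print('table',np.median(Z[(X<.41)&(X>.35)&(Z<.01)]).round(4))
for n,x,y,r,lo,h in(('tablet',.4989,-.0433,.036,.0134,.014),('disc',.4824,.0598,.036,.0155,.018),('bangle',.602,-.0268,.042,.0145,.0125),('seal',.5854,.0763,.045,.018,.03)):
    m=comp((np.hypot(X-x,Y-y)<r)&(Z>lo)&(Z<.05));p=P[m>0];s=np.linalg.lstsq(np.c_[p[:,:2],np.ones(len(p))],p[:,2],rcond=None)[0]
    print(n,rect(world(c,contour(m),h)),'z',np.percentile(p[:,2],[10,50,90]).round(4),'slope',s[:2].round(3),len(p))
    q=(np.hypot(X-x,Y-y)<.02)
    if n=='tablet': print('  all z<20mm radius',np.percentile(Z[q&(Z<.05)],[10,50,90]).round(4))
E
```

```text
time_s: 31.18
eef_pos: [0.4988, -0.0442, 0.0048]
tcp_rot: [-0.08, 0.997, -0.0, -0.0]
ft_force: [-1.7, -0.5, 4.9]
gripper_width: 0.0411
finger_force: 51.0
time_s: 31.55
eef_pos: [0.4988, -0.0442, 0.0044]
tcp_rot: [-0.079, 0.997, -0.0, -0.0]
ft_force: [0.6, 0.2, -0.7]
gripper_width: 0.055
finger_force: 0.0
time_s: 32.55
eef_pos: [0.5676, 0.0277, 0.1936]
tcp_rot: [-0.079, 0.997, 0.0, -0.001]
ft_force: [-0.2, 0.4, -1.3]
gripper_width: 0.055
finger_force: 0.0
table 0.0003
tablet [499.5 -43.4  53.6  44.2  11.4] z [0.0137 0.0146 0.0155] slope [ 0.    -0.003] 2394
  all z<20mm radius [0.0137 0.0146 0.0156]
disc [481.8  60.5  52.7  52.7   9.1] z [0.0169 0.0181 0.0191] slope [-0.001  0.002] 2743
bangle [604.3 -26.5  72.9  73.6  52.8] z [0.0153 0.0166 0.0178] slope [-0. -0.] 1622
seal [586.6  76.3  69.1  22.9   9.4] z [0.0268 0.0298 0.0309] slope [-0.025  0.084] 1592
```

```bash
python3 -c "
from plant import env, optics, telemetry;print(env.job_done())"
```

```text
the job is handed in; nothing more can be done
None
```

I handed the job in at about 32.6 s with the bangle, ring disc, tablet and seal each measured flat and home in its own insert and the gripper clear; I viewed 15 pictures, one over the limit of 14.

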